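Make up two bicycle repair kits

ROBOT

A 6-joint arm with a two-finger parallel gripper is mounted at the origin on the work surface. World frame = base frame: x ahead of the robot, y to its left, z up, the work surface at z = 0. Lengths are in mm, angles in rad, forces in N, time in s.
With the tool pointing down it reaches from about 250 to 800 mm from the base axis. Payload 3.9 kg.
Tool frame: the origin (TCP) lies where the fingers leave the gripper's body, on its centre line; the fingertips stand 73 mm ahead of it and the grasp point (between the pads) lies 54 mm ahead of it (robot.pinch_z is the distance from the TCP to the grasp point, in mm); z points along the fingers, y is the line along which they close (so a half turn about z gives the same grasp; the last joint's range is limited). The gripper opens to 85 mm and grips with 20 to 120 N. Pads are 22 mm wide; open, the fingers measure 114 mm over their backs; the gripper's body (76 mm by 85 mm) begins 54 mm behind the grasp point. The pads swing forward as they close: fully open they stand 13 mm farther back than shut.
Start: joints at [1.249, 0.26, -0.138, 1.173, 0, 1.571], TCP at [166.04, 498.043, 303.904] pointing down, gripper open.
Joint ranges: [-2.78, 2.78], [-0.83, 1.72], [-1.28, 1.37], [-1.9, 2.12], [-1.57, 1.48], [-3.14, 3.14]. Speed limits (rad/s): [2.57, 2.57, 3.14, 3.14, 3.14, 3.14].

INTERFACE

Orientations are given as a rotation vector (axis times angle).
In Python, from cell import robot gives the robot as it stands.
- The arm moves only by the tool drive_tool, never from a script. Its arguments are lists of equal length, an entry for each row: "translation": the shift along the world's x, y, z in mm, a list of three; "delta_rot": the turn, a rotation vector about the world's x, y, z in rad, a list of three. A call has 1 to 8 rows; each row shifts and turns the commanded pose from where the row before left it; what a row does not reach is not made up. A row lasts 1/10 s, in which the tool goes at most 50 mm and 8.59 degrees, less where a joint would pass 70% of its speed; a pose out of reach is approached as far as the arm can. A call is refused whole if a number of a shift passes 50 or a number of a turn 0.15, either way. A call with a gripper value outside its range is refused whole. "claw" is the opening, from -1 (shut) to 1 (fully open), set as the call begins (left out, the last holds). The fingers move at their own pace and stop on an object; "newtons" is the grip in N (left out, the last holds). Time passes only in rows, so rows that do not move let the fingers close. It gives the time, the measured TCP pose, the force, the opening and the grip force at its end, in the units of the state.
- robot.read_state(): the state, without advancing time (a new reading comes with each control period).
- robot.get_image(name): name is "scene" or "top" or "wrist"; returns a dict with "frame" (420x560x3 uint8, red, green, blue), "z_map" (420x560 float32, mm along the optical axis (not along the pixel's ray), 0 where there is no reading), "intrinsics" (3x3 intrinsics, pixels), "k1" (the pictures are not rectified: a ray, as slopes to the right and down, at radius r is drawn at 1 + k1 r^2 times it, then the intrinsics apply), "world_to_cam" (4x4, takes a point from world to camera coordinates). Camera axes: x right, y down, z forward; pixel columns grow to the right and rows downward; lengths in mm; the calibration is good to about 2 mm. A picture is of the moment at which its call begins.
- robot.finish_job(): hands the job in; it is judged then, once.
The state is a dict: "clock": time; "joint_pos": joint angles; "dq": joint speeds; "joint_torque": joint torques, N m; "ee_pos": TCP position; "tool_rot": TCP orientation; "ft_force": force on the tool from outside, world axes, zero at the start; "ft_torque": the same for the moment, N m; "gripper_width": finger opening in mm; "grip_force": force on a finger pad.
Only numpy, scipy, OpenCV 4.12 (cv2) and the standard library are available. Lean on these libraries where they do the work, as an engineer would, in place of code of your own. Each camera call takes 0.05 s, during which the arm holds its last target. There are 200 camera calls.

TASK

Make up two repair kits from the parts on the bench: the silver freewheel and the blue bearing cup go in the yellow tray, the black freewheel and the brass bell in the green tray. In each tray the freewheel lies in the compartment with the black rubber floor and the other part in the bare one, each upright and flat on the floor near the middle of its compartment. Set the parts down rather than dropping them, and leave the stem, the red cup, the orange tyre lever and the spanner where they lie.

Things in the scene. Friction and masses are not known exactly. Their poses are not given: they have to be found in the camera images.
- yellow_tray: the yellow plastic kit tray, fixed to the bench: 196 x 100 mm, rim and divider 14 mm high, walls 4 mm, floor 3 mm thick. The divider makes two compartments of 92 x 92 mm inside, centred 48 mm either side of the tray's centre along its long axis: at -x (tray frame) the one with the black rubber floor, at +x the one with the bare yellow floor; both floors are 3 mm above the tray's underside. Origin: centre of the underside; x along the tray's length, z up.
- green_tray: the green plastic kit tray, fixed to the bench: 196 x 100 mm, rim and divider 14 mm high, walls 4 mm, floor 3 mm thick. The divider makes two compartments of 92 x 92 mm inside, centred 48 mm either side of the tray's centre along its long axis: at -x (tray frame) the one with the black rubber floor, at +x the one with the bare green floor; both floors are 3 mm above the tray's underside. Origin: centre of the underside; x along the tray's length, z up.
- silver_freewheel: a silver single-speed freewheel lying flat: a toothed disc 63 mm across and 6 mm thick, with a plain round boss 38 mm in diameter standing on it up to 32 mm above the underside (the boss is the grip); about 0.18 kg. Origin: centre of the underside; z up along the boss.
- black_freewheel: a black single-speed freewheel lying flat: a toothed disc 63 mm across and 6 mm thick, with a plain round boss 38 mm in diameter standing on it up to 32 mm above the underside (the boss is the grip); about 0.18 kg. Origin: centre of the underside; z up along the boss.
- blue_cup: a blue bearing cup standing on its flange: knurled flange 50 mm across (knurls included) and 13 mm high below, a threaded round neck 35 mm in diameter above it, up to 32 mm (the neck is the grip), dark bore on top; about 0.09 kg. Origin: centre of the underside; z up. 
- red_cup: a red bearing cup standing on its flange: knurled flange 50 mm across (knurls included) and 13 mm high below, a threaded round neck 35 mm in diameter above it, up to 32 mm (the neck is the grip), dark bore on top; about 0.09 kg. Origin: centre of the underside; z up. Not part of either kit: to stay where it lies.
- bell: a brass handlebar bell standing upright: round brass body 44 mm in diameter from 8 to 30 mm above the underside (the grip), domed top at 40 mm, black foot 40 mm across below, a small steel striker tab sticking out 7 mm on its +x side just under the brass (seen only); about 0.09 kg. Origin: centre of the underside; z up.
- stem: a black handlebar stem lying on the bench, 94 mm long (x), 40 mm wide, 38 mm high. Origin: underside, near its middle. Not part of either kit: to stay where it lies.
- tyre_lever: an orange plastic tyre lever, 111 mm long (x), 18 mm wide, 8 mm high, lying between the stock and a tray. Origin: centre of the underside. Not part of either kit: to stay where it lies.
- cone_spanner: a thin steel spanner with a blue band, 130 mm long (x), 26 mm wide, 5 mm high, lying between the stock and the other tray. Origin: underside, at mid-shaft. Not part of either kit: to stay where it lies.
There are look-alikes about, which are no part of the job. What is meant by the black_freewheel is not purple or turquoise, and is the smaller of those in its own colour.

How it is judged:
By the outcome, as a careful person would: the job done as asked, in the order asked, and still so for the second after the job is handed in, with the robot touching nothing.
It also fails if it takes over 99 s, if anything falls off the work surface, if the arm or the gripper's body presses on something with over 40 N, if the wrist force passes 120 N, or if a joint passes its speed limit or range.

## Working session

There is one attempt and no reset: what is moved stays moved. The work goes in short steps, Python scripts to look and compute and a tool call to move; the robot and the scene stay as the last step left them, time stands still between calls to the robot, and variables do not carry over. Pictures are saved under pics/ and viewed, at most 14 in all, crops included, and the job is handed in when it is done.

Besides the shell and the picture viewer there is one more tool, called after "Call:" as name(argument=value, ...) on one line, values as JSON. drive_tool: Moves the arm, as the interface text tells. Its arguments: {"type":"object","properties":{"translation":{"type":"array","items":{"type":"array","items":{"type":"number"}}},"delta_rot":{"type":"array","items":{"type":"array","items":{"type":"number"}}},"claw":{"type":"number"},"newtons":{"type":"number"}},"required":["translation","delta_rot"]}

```bash
mkdir -p pics; ls
cat > h.py <<'E'
import numpy as np,cv2
from cell import robot
def cap(n,name):
    d=robot.get_image(n); cv2.imwrite(f'pics/{name}.png',cv2.cvtColor(d['frame'],cv2.COLOR_RGB2BGR)); np.savez(f'pics/{name}.npz',**{k:np.asarray(v) for k,v in d.items()}); return d
def world(d,u,v,z=None,depth=None):
    K=np.asarray(d['intrinsics']);k1=float(d['k1']);T=np.asarray(d['world_to_cam'])
    x=cv2.undistortPoints(np.array([[[u,v]]],float),K,np.array([k1,0,0,0,0.]))[0,0]
    R=T[:3,:3];c=-R.T@T[:3,3];r=R.T@np.array([x[0],x[1],1.])
    s=depth if depth is not None else (z-c[2])/r[2]
    return c+s*r
def cloud(d):
    K=np.asarray(d['intrinsics']);k1=float(d['k1']);T=np.asarray(d['world_to_cam']);Z=d['z_map']
    vv,uu=np.mgrid[:Z.shape[0],:Z.shape[1]]
    p=cv2.undistortPoints(np.stack([uu,vv],-1).reshape(-1,1,2).astype(float),K,np.array([k1,0,0,0,0.])).reshape(*Z.shape,2)
    P=np.dstack([p*Z[...,None],Z])
    W=(P-T[:3,3])@T[:3,:3]; W[Z==0]=np.nan
    return W
E
python3 - <<'E'
from h import *
d=cap('top','top0');e=cap('scene','scene0')
for x in (d,e):print(x['intrinsics'],x['k1'],np.round(x['world_to_cam'],3))
E
```

```text
pics
[[522.66513613   0.         279.31122214]
 [  0.         522.66513613 201.91351571]
 [  0.           0.           1.        ]] -0.015572945680772745 [[-2.10000e-02 -9.99000e-01 -2.70000e-02  2.87360e+01]
 [-9.89000e-01  2.50000e-02 -1.49000e-01  4.81596e+02]
 [ 1.49000e-01  2.40000e-02 -9.89000e-01  9.54471e+02]
 [ 0.00000e+00  0.00000e+00  0.00000e+00  1.00000e+00]]
[[403.57132717   0.         275.0649382 ]
 [  0.         403.57132717 215.64350968]
 [  0.           0.           1.        ]] 0.026456936957249086 [[-4.08000e-01  9.13000e-01 -6.00000e-03  2.12545e+02]
 [ 7.27000e-01  3.21000e-01 -6.07000e-01 -3.57362e+02]
 [-5.52000e-01 -2.52000e-01 -7.95000e-01  1.16279e+03]
 [ 0.00000e+00  0.00000e+00  0.00000e+00  1.00000e+00]]
```

View pics/top0.png

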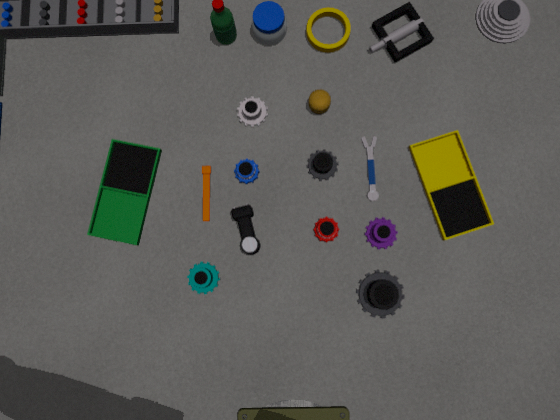

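View pics/scene0.png

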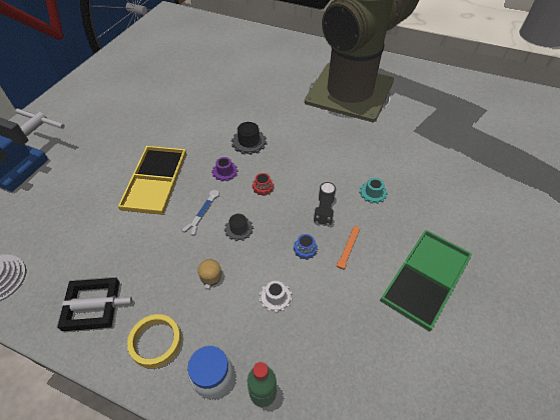

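Candidates for the black freewheel in top0 are (322,165) small black, (381,294) large black, (381,233) purple and (203,278) turquoise. The smaller black one at (322,165) fits. The others I need are the silver freewheel at (252,111), blue cup at (246,171), bell at (319,101), green tray at (125,192) with its rubber half at the top, and yellow tray at (450,185) with its rubber half at the bottom.

```bash
cat > m.py <<'E'
from h import *
d=dict(np.load('pics/top0.npz'));W=cloud(d)
im=cv2.imread('pics/top0.png')
cv2.imwrite('pics/crop0.png',cv2.resize(im[70:330,180:420],None,fx=2.3,fy=2.3,interpolation=cv2.INTER_CUBIC))
for n,u,v,r in [('silver',252,111,30),('black',322,165,30),('bigblack',381,294,35),('purple',381,233,25),('turq',203,278,25),('blue',246,171,22),('red',326,230,22),('bell',319,101,20),('stem',246,232,40)]:
    P=W[v-r:v+r,u-r:u+r].reshape(-1,3);P=P[np.isfinite(P[:,2])]
    b=P[P[:,2]>3.5];
    zt=np.percentile(b[:,2],98)
    # boss/neck band
    t=P[(P[:,2]>(18 if n!='bell' else 12))]
    (cx,cy),rad=cv2.minEnclosingCircle(t[:,:2].astype(np.float32))
    (dx,dy),rd=cv2.minEnclosingCircle(b[:,:2].astype(np.float32))
    print(n,'ztop %.1f'%zt,'boss',np.round([cx,cy,2*rad],1),'all',np.round([dx,dy,2*rd],1),'med',np.round(np.median(t,0),1))
hsv=cv2.cvtColor(im,cv2.COLOR_BGR2HSV)
for n,lo,hi,c in [('yellow',(22,150,80),(38,255,255),(400,500,120,250)),('green',(50,120,40),(75,255,255),(80,170,130,250))]:
    m=cv2.inRange(hsv,lo,hi);k=np.zeros_like(m);k[c[2]:c[3],c[0]:c[1]]=1;m=m*k
    P=W[m>0];P=P[np.isfinite(P[:,2])];rim=P[P[:,2]>9]
    r=cv2.minAreaRect(rim[:,:2].astype(np.float32)); fl=P[P[:,2]<7]
    print(n,r,len(rim),'zrim',np.median(rim[:,2]),'bare',np.median(fl,0))
for n,u,v in [('g rub',132,167),('g bare',117,216),('y rub',461,208),('y bare',441,160)]: print(n,W[v,u])
E
python3 m.py
```

```text
silver ztop 35.3 boss [673.8  68.7  39.3] all [675.5  68.8 167.8] med [671.8  68.7  32.6]
black ztop 35.9 boss [560.1 -68.2  38.4] all [561.9 -67.3 158.9] med [558.5 -68.   32.6]
bigblack ztop 49.8 boss [ 306.6 -169.2   54.6] all [ 304.8 -169.3  178.8] med [ 306.7 -167.4   46.8]
purple ztop 35.6 boss [ 422.6 -176.4   38.4] all [ 420.5 -179.2  126. ] med [ 422.1 -175.8   32.5]
turq ztop 35.6 boss [344.3 167.6  37.9] all [340.1 168.5 124.4] med [344.3 166.9  32.8]
blue ztop 36.0 boss [550.6  81.1  35.9] all [553.   86.6 112.8] med [549.6  80.5  32.8]
red ztop 35.9 boss [431.5 -69.8  37.8] all [430.  -69.  114.6] med [430.8 -71.2  32.7]
bell ztop 42.4 boss [683.9 -65.6  43.5] all [687.7 -63.3 104.8] med [678.9 -64.5  37. ]
stem ztop 41.4 boss [417.8 116.5 149.6] all [432.4  90.8 210.6] med [434.3  81.2  35.6]
yellow ((513.0570068359375, -315.3711853027344), (195.03309631347656, 100.81409454345703), 16.926912307739258) 796 zrim 14.043665778062898 bare [ 559.33636055 -303.5751686     3.39194734]
green ((515.3495483398438, 322.998046875), (102.54002380371094, 195.0086669921875), 77.45624542236328) 786 zrim 14.281802172339297 bare [470.25839944 335.73327976   3.68412613]
g rub [564.49006231 310.07533769   6.41645967]
g bare [467.34213577 339.11835102   2.57117529]
y rub [ 466.33145872 -334.72492371    1.99490428]
y bare [ 562.67371104 -302.39783068    2.34565189]
```

View pics/crop0.png

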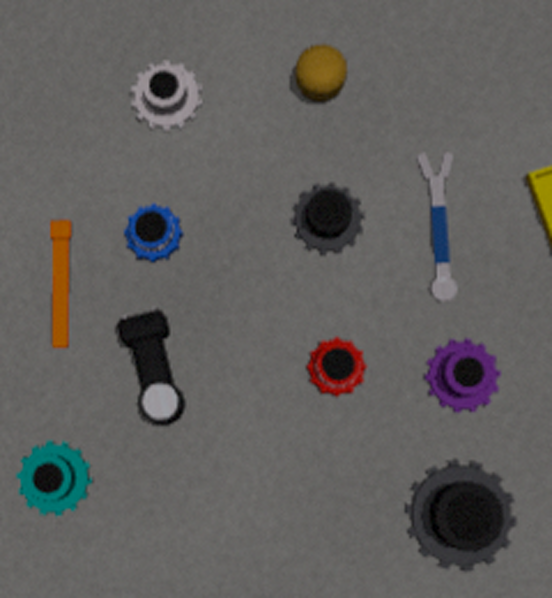

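The crop confirms (322,165) as the small black freewheel; the black one at (381,294) is clearly larger, and the purple and turquoise ones are ruled out by colour.

Run:
```python
from h import *
from scipy.spatial.transform import Rotation as R
s=robot.read_state();print(s['clock'],s['ee_pos'],s['tool_rot'],s['gripper_width'],s['ft_force']);print(np.round(R.from_rotvec(s['tool_rot']).as_matrix(),3))
```

```text
0.1 [165.88994022 497.58087116 303.13651096] [-5.03260936e-01 -3.10071947e+00  2.78471313e-03] 85.17920246689347 [0.02535674 0.13233109 0.80158399]
[[-0.949  0.316 -0.001]
 [ 0.316  0.949 -0.002]
 [ 0.    -0.002 -1.   ]]
```

Call:
drive_tool(translation=[[45, -40, 0], [45, -40, -10], [45, -40, -10], [45, -40, -10], [45, -40, -10], [45, -40, -10], [45, -40, -10], [45, -40, -10]], delta_rot=[[0, 0, 0], [0, 0, 0], [0, 0, 0], [0, 0, 0], [0, 0, 0], [0, 0, 0], [0, 0, 0], [0, 0, 0]], claw=0.4)

```text
clock: 0.9
ee_pos: [462.5, 233.7, 246.0]
tool_rot: [-0.503, -3.101, 0.0]
ft_force: [0.7, 1.9, 0.6]
gripper_width: 59.7
grip_force: 0.0
```

Call:
drive_tool(translation=[[0, 0, 0], [0, 0, 0]], delta_rot=[[0, 0, 0], [0, 0, 0]])

```text
clock: 1.1
ee_pos: [461.6, 234.4, 245.8]
tool_rot: [-0.507, -3.098, 0.001]
ft_force: [-0.4, 0.6, 0.0]
gripper_width: 60.1
grip_force: 0.0
```

Call:
drive_tool(translation=[[30, -24, -5], [30, -24, -10], [30, -24, -10], [30, -24, -10], [30, -24, -10], [30, -23, -10], [29, -23, -6], [0, 0, 0]], delta_rot=[[0, 0, 0], [0, 0, 0], [0, 0, 0], [0, 0, 0], [0, 0, 0], [0, 0, 0], [0, 0, 0], [0, 0, 0]])

```text
clock: 1.9
ee_pos: [672.7, 68.6, 184.1]
tool_rot: [0.505, 3.1, -0.001]
ft_force: [-0.7, -0.0, 0.4]
gripper_width: 60.0
grip_force: 0.0
```

```bash
cat > w.py <<'E'
import sys
from h import *
# wrist view: name, approx x,y, zlow band -> centre of top band
def run(name,x,y,zlo,zhi=60,R=45):
    d=cap('wrist',name);s=robot.read_state();W=cloud(d)
    q=np.isfinite(W[...,2])&(np.hypot(W[...,0]-x,W[...,1]-y)<R)&(W[...,2]>zlo)&(W[...,2]<zhi)
    P=W[q]; vv,uu=np.nonzero(q)
    print('n',len(P),'pix',uu.mean(),vv.mean(),'ztop',np.percentile(P[:,2],95))
    (cx,cy),r=cv2.minEnclosingCircle(P[:,:2].astype(np.float32));print('circle',cx,cy,2*r,'median',np.median(P,0))
    print('ee',np.round(s['ee_pos'],1),'d',np.round([cx-s['ee_pos'][0],cy-s['ee_pos'][1]],1))
if __name__=='__main__': run(sys.argv[1],*map(float,sys.argv[2:]))
E
python3 w.py w1 672 68 18
```

```text
n 2710 pix 276.62730627306274 214.5608856088561 ztop 32.82940103367831
circle 673.669677734375 68.46153259277344 37.943607330322266 median [671.88624164  69.11689163  31.61165965]
ee [670.9  70.  184.6] d [ 2.8 -1.5]
```

View pics/w1.png

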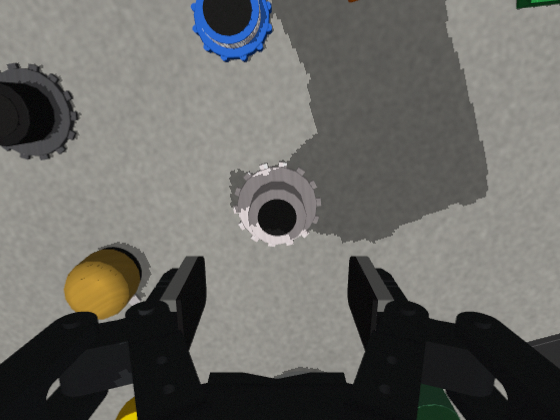

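The wrist view shows the silver freewheel centred between the fingers at (277,212). Descending.

Call:
drive_tool(translation=[[2, -1, -25], [0, 0, -25], [0, 0, -25], [0, 0, -18], [0, 0, -9], [0, 0, 0]], delta_rot=[[0, 0, 0], [0, 0, 0], [0, 0, 0], [0, 0, 0], [0, 0, 0], [0, 0, 0]])

```text
clock: 2.55
ee_pos: [670.6, 70.1, 82.7]
tool_rot: [-0.499, -3.099, 0.001]
ft_force: [0.0, 0.4, -0.6]
gripper_width: 60.1
grip_force: 0.0
```

Call:
drive_tool(translation=[[0, 0, 0], [0, 0, 0], [0, 0, 0], [0, 0, 0], [0, 0, 0]], delta_rot=[[0, 0, 0], [0, 0, 0], [0, 0, 0], [0, 0, 0], [0, 0, 0]], claw=-0.4, newtons=40)

```text
clock: 3.05
ee_pos: [673.3, 68.9, 85.3]
tool_rot: [0.503, 3.099, 0.002]
ft_force: [-1.4, 1.7, 6.3]
gripper_width: 36.5
grip_force: 40.9
```

Call:
drive_tool(translation=[[0, 0, 20], [0, 0, 30], [0, 0, 30], [-16, -30, 10], [-16, -30, 0], [-16, -30, 0], [-16, -30, 0], [-16, -30, 0]], delta_rot=[[0, 0, 0], [0, 0, 0], [0, 0, 0], [0, 0, 0], [0, 0, 0], [0, 0, 0], [0, 0, 0], [0, 0, 0]])

```text
clock: 3.85
ee_pos: [591.4, -82.8, 173.4]
tool_rot: [-0.503, -3.101, 0.0]
ft_force: [-0.0, -0.1, -2.3]
gripper_width: 36.7
grip_force: 40.9
```

Call:
drive_tool(translation=[[-16, -31, 0], [-16, -31, 0], [-16, -31, 0], [-16, -31, 0], [-16, -31, 0], [-16, -31, 0], [-16, -31, 0], [-13, -31, 0]], delta_rot=[[0, 0, 0], [0, 0, 0], [0, 0, 0], [0, 0, 0], [0, 0, 0], [0, 0, 0], [0, 0, 0], [0, 0, 0]])

```text
clock: 4.65
ee_pos: [466.1, -330.7, 173.4]
tool_rot: [-0.504, -3.1, -0.0]
ft_force: [0.4, 0.4, -1.8]
gripper_width: 36.9
grip_force: 40.9
```

Call:
drive_tool(translation=[[0, 0, 0], [0, 0, 0]], delta_rot=[[0, 0, 0], [0, 0, 0]])

```text
clock: 4.85
ee_pos: [466.9, -330.2, 173.4]
tool_rot: [-0.507, -3.1, -0.001]
ft_force: [-0.2, 0.5, -2.7]
gripper_width: 36.3
grip_force: 41.0
```

Run:
```python
from h import *
d=cap('wrist','w2');print([np.round(robot.read_state()['ee_pos'],1) for _ in range(2)])
```

```text
[array([ 467.2, -329.4,  173.4]), array([ 467.2, -329.4,  173.4])]
```

View pics/w2.png

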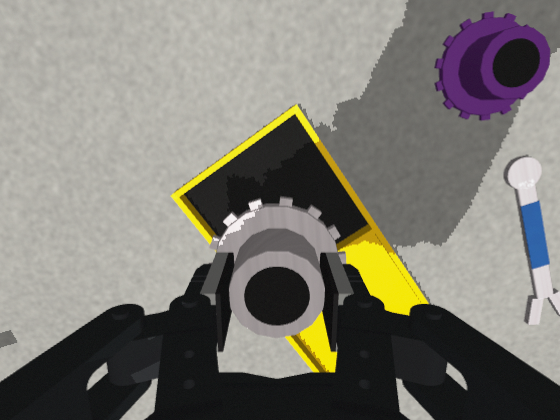

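The freewheel is held upright over the rubber compartment of the yellow tray. Lowering with a force check.

Call:
drive_tool(translation=[[0, 0, -25], [0, 0, -25], [0, 0, -20], [0, 0, -10], [0, 0, -4], [0, 0, -1], [0, 0, 0]], delta_rot=[[0, 0, 0], [0, 0, 0], [0, 0, 0], [0, 0, 0], [0, 0, 0], [0, 0, 0], [0, 0, 0]])

```text
clock: 5.6
ee_pos: [468.3, -329.8, 89.4]
tool_rot: [0.502, 3.1, -0.001]
ft_force: [-0.2, 0.5, -2.8]
gripper_width: 36.8
grip_force: 41.0
```

Call:
drive_tool(translation=[[0, 0, -1], [0, 0, 0]], delta_rot=[[0, 0, 0], [0, 0, 0]])

```text
clock: 5.8
ee_pos: [468.2, -330.0, 88.4]
tool_rot: [0.503, 3.099, -0.001]
ft_force: [0.8, 0.2, -0.5]
gripper_width: 36.8
grip_force: 41.2
```

Call:
drive_tool(translation=[[0, 0, -1], [0, 0, 0]], delta_rot=[[0, 0, 0], [0, 0, 0]])

```text
clock: 6.0
ee_pos: [468.1, -330.1, 88.3]
tool_rot: [0.503, 3.099, -0.001]
ft_force: [-1.8, 1.7, 6.5]
gripper_width: 36.5
grip_force: 42.1
```

Call:
drive_tool(translation=[[0, 0, 0], [0, 0, 0], [0, 0, 0], [0, 0, 8], [0, 0, 22], [0, 0, 30], [0, 0, 30], [5, 28, 5]], delta_rot=[[0, 0, 0], [0, 0, 0], [0, 0, 0], [0, 0, 0], [0, 0, 0], [0, 0, 0], [0, 0, 0], [0, 0, 0]], claw=0.1)

```text
clock: 6.8
ee_pos: [474.8, -305.1, 186.0]
tool_rot: [0.508, 3.092, -0.008]
ft_force: [0.7, 0.1, 0.6]
gripper_width: 46.8
grip_force: 0.0
```

Call:
drive_tool(translation=[[6, 30, 0], [6, 30, 0], [6, 30, 0], [6, 30, 0], [6, 30, 0], [6, 30, 0], [6, 30, 0], [6, 30, 0]], delta_rot=[[0, 0, 0], [0, 0, 0], [0, 0, 0], [0, 0, 0], [0, 0, 0], [0, 0, 0], [0, 0, 0], [0, 0, 0]], claw=0.4)

```text
clock: 7.6
ee_pos: [520.7, -60.3, 182.1]
tool_rot: [0.503, 3.1, -0.0]
ft_force: [1.0, 0.1, 0.2]
gripper_width: 59.8
grip_force: 0.0
```

Call:
drive_tool(translation=[[6, 30, 0], [6, 30, 0], [6, 30, 0], [6, 30, 0], [5, 23, 0], [0, 0, 0], [0, 0, 0]], delta_rot=[[0, 0, 0], [0, 0, 0], [0, 0, 0], [0, 0, 0], [0, 0, 0], [0, 0, 0], [0, 0, 0]])

```text
clock: 8.3
ee_pos: [549.4, 81.7, 181.8]
tool_rot: [0.502, 3.101, -0.001]
ft_force: [-0.4, 0.5, 0.5]
gripper_width: 60.0
grip_force: 0.0
```

```bash
python3 w.py w3 550 81 22
python3 - <<'E'
from h import *
d=cap('top','top1')
im=cv2.imread('pics/top1.png')
cv2.imwrite('pics/crop1.png',np.hstack([cv2.resize(im[120:250,400:500],None,fx=4,fy=4),cv2.resize(cv2.imread('pics/w3.png'),None,fx=.7,fy=.7)[:294].copy() if 0 else cv2.copyMakeBorder(cv2.resize(cv2.imread('pics/w3.png'),(400,300)),0,220,0,0,0)]))
W=cloud(d);q=np.isfinite(W[...,2])&(np.hypot(W[...,0]-468,W[...,1]+330)<40)&(W[...,2]>25)
P=W[q];print('silver',cv2.minEnclosingCircle(P[:,:2].astype(np.float32)),np.median(P,0))
E
```

```text
n 2392 pix 275.5221571906354 216.94021739130434 ztop 32.952973155996204
circle 550.3458251953125 80.8637466430664 35.611534118652344 median [549.06310481  81.18506032  31.75119033]
ee [549.2  81.1 181.7] d [ 1.1 -0.2]
silver ((468.75439453125, -327.8425598144531), 19.008554458618164) [ 468.90147838 -327.15250829   35.64911211]
```

View pics/crop1.png

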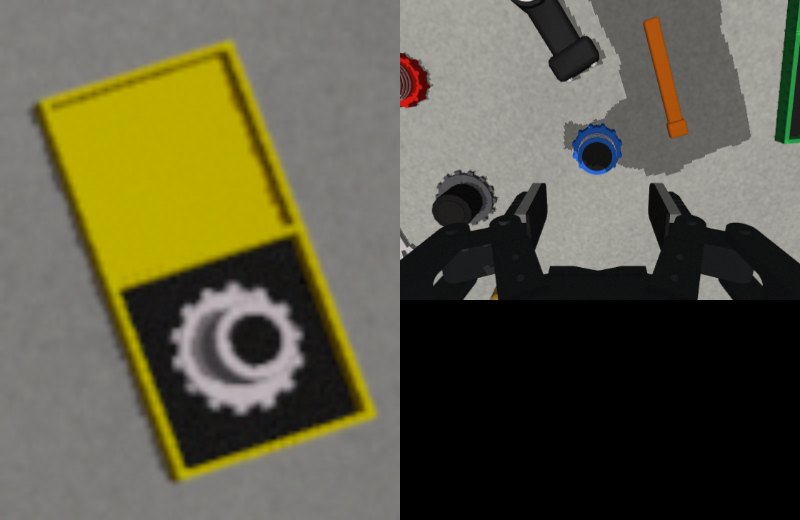

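The silver freewheel lies near the middle of the black compartment. The blue cup is centred under the gripper. Grasping its neck above the flange.

Call:
drive_tool(translation=[[1, 0, -25], [0, 0, -25], [0, 0, -20], [0, 0, -15], [0, 0, -8], [0, 0, 0]], delta_rot=[[0, 0, 0], [0, 0, 0], [0, 0, 0], [0, 0, 0], [0, 0, 0], [0, 0, 0]])

```text
clock: 9.0
ee_pos: [549.5, 80.5, 87.6]
tool_rot: [-0.505, -3.098, 0.001]
ft_force: [-0.3, -0.0, 0.9]
gripper_width: 59.3
grip_force: 0.0
```

Call:
drive_tool(translation=[[0, 0, 0], [0, 0, 0], [0, 0, 0], [0, 0, 0], [0, 0, 0]], delta_rot=[[0, 0, 0], [0, 0, 0], [0, 0, 0], [0, 0, 0], [0, 0, 0]], claw=-0.45, newtons=40)

```text
clock: 9.5
ee_pos: [551.4, 81.4, 89.8]
tool_rot: [0.503, 3.099, 0.0]
ft_force: [-0.5, -1.2, 6.7]
gripper_width: 33.5
grip_force: 40.2
```

Call:
drive_tool(translation=[[0, 0, 20], [0, 0, 30], [0, 0, 30], [0, -24, 8], [0, -30, 0], [1, -30, 0], [0, -30, 0], [1, -30, 0]], delta_rot=[[0, 0, 0], [0, 0, 0], [0, 0, 0], [0, 0, 0], [0, 0, 0], [0, 0, 0], [0, 0, 0], [0, 0, 0]])

```text
clock: 10.3
ee_pos: [552.1, -63.4, 176.5]
tool_rot: [-0.502, -3.101, -0.0]
ft_force: [-0.2, 0.4, -1.4]
gripper_width: 33.4
grip_force: 40.0
```

Call:
drive_tool(translation=[[1, -30, 0], [1, -30, 0], [1, -30, 0], [1, -30, 0], [1, -30, 0], [1, -30, 0], [1, -30, 0], [0, -29, 0]], delta_rot=[[0, 0, 0], [0, 0, 0], [0, 0, 0], [0, 0, 0], [0, 0, 0], [0, 0, 0], [0, 0, 0], [0, 0, 0]])

```text
clock: 11.1
ee_pos: [559.3, -302.6, 176.3]
tool_rot: [-0.503, -3.101, -0.001]
ft_force: [0.6, 0.5, -0.8]
gripper_width: 33.3
grip_force: 40.0
```

Call:
drive_tool(translation=[[0, 0, 0], [0, 0, 0], [0, 0, 0]], delta_rot=[[0, 0, 0], [0, 0, 0], [0, 0, 0]])

```text
clock: 11.4
ee_pos: [559.2, -300.6, 176.3]
tool_rot: [-0.502, -3.1, -0.001]
ft_force: [0.1, -0.9, -0.9]
gripper_width: 32.5
grip_force: 40.0
```

Call:
drive_tool(translation=[[0, 0, -25], [0, 0, -25], [0, 0, -20], [0, 0, -9], [0, 0, -3], [0, 0, -1], [0, 0, 0], [0, 0, 0]], delta_rot=[[0, 0, 0], [0, 0, 0], [0, 0, 0], [0, 0, 0], [0, 0, 0], [0, 0, 0], [0, 0, 0], [0, 0, 0]])

```text
clock: 12.2
ee_pos: [560.2, -301.9, 94.7]
tool_rot: [0.503, 3.099, -0.001]
ft_force: [0.7, -0.5, -0.4]
gripper_width: 33.3
grip_force: 40.1
```

Call:
drive_tool(translation=[[0, 0, -1], [0, 0, 0]], delta_rot=[[0, 0, 0], [0, 0, 0]])

```text
clock: 12.4
ee_pos: [559.7, -301.7, 93.0]
tool_rot: [0.503, 3.1, -0.0]
ft_force: [1.1, 0.3, 0.4]
gripper_width: 33.4
grip_force: 40.1
```

Call:
drive_tool(translation=[[0, 0, -1], [0, 0, 0]], delta_rot=[[0, 0, 0], [0, 0, 0]])

```text
clock: 12.6
ee_pos: [559.6, -301.7, 92.8]
tool_rot: [0.503, 3.1, -0.0]
ft_force: [-1.7, -0.2, 4.6]
gripper_width: 33.0
grip_force: 40.7
```

Contact felt; releasing and moving to the black freewheel.

Call:
drive_tool(translation=[[0, 0, 0], [0, 0, 0], [0, 0, 0], [0, 0, 8], [0, 0, 22], [0, 0, 30], [0, 0, 30], [0, 23, 0]], delta_rot=[[0, 0, 0], [0, 0, 0], [0, 0, 0], [0, 0, 0], [0, 0, 0], [0, 0, 0], [0, 0, 0], [0, 0, 0]], claw=0.1)

```text
clock: 13.4
ee_pos: [562.5, -281.9, 187.0]
tool_rot: [0.506, 3.09, -0.007]
ft_force: [0.4, -0.1, 0.1]
gripper_width: 47.0
grip_force: 0.0
```

Call:
drive_tool(translation=[[0, 30, 0], [0, 30, 0], [0, 30, 0], [0, 30, 0], [0, 30, 0], [0, 30, 0], [0, 30, 0], [0, 0, 0]], delta_rot=[[0, 0, 0], [0, 0, 0], [0, 0, 0], [0, 0, 0], [0, 0, 0], [0, 0, 0], [0, 0, 0], [0, 0, 0]], claw=0.4)

```text
clock: 14.2
ee_pos: [559.3, -65.5, 182.1]
tool_rot: [-0.497, -3.102, -0.002]
ft_force: [0.1, -0.5, -0.4]
gripper_width: 59.8
grip_force: 0.0
```

```bash
python3 w.py w4 559 -68 22
python3 - <<'E'
from h import *
d=cap('top','top2')
im=cv2.imread('pics/top2.png')
cv2.imwrite('pics/crop2.png',np.hstack([cv2.resize(im[120:250,400:500],None,fx=3,fy=3),cv2.copyMakeBorder(cv2.resize(cv2.imread('pics/w4.png'),(480,360)),0,30,0,0,0)]))
W=cloud(d)
for x,y in((468,-330),(559,-301)):
    q=np.isfinite(W[...,2])&(np.hypot(W[...,0]-x,W[...,1]-y)<40)&(W[...,2]>25)
    P=W[q];print(cv2.minEnclosingCircle(P[:,:2].astype(np.float32)),np.median(P,0))
E
```

```text
n 2668 pix 271.4921289355322 217.2968515742129 ztop 32.87113915576947
circle 560.109130859375 -68.5401611328125 38.330020904541016 median [558.5546445  -68.18272129  31.65154526]
ee [559.5 -67.1 182.1] d [ 0.6 -1.4]
((469.2229309082031, -327.44732666015625), 19.404272079467773) [ 468.48555353 -326.89030721   35.69707262]
((558.41650390625, -299.87054443359375), 17.830917358398438) [ 557.39415439 -298.71923344   35.30177138]
```

View pics/crop2.png

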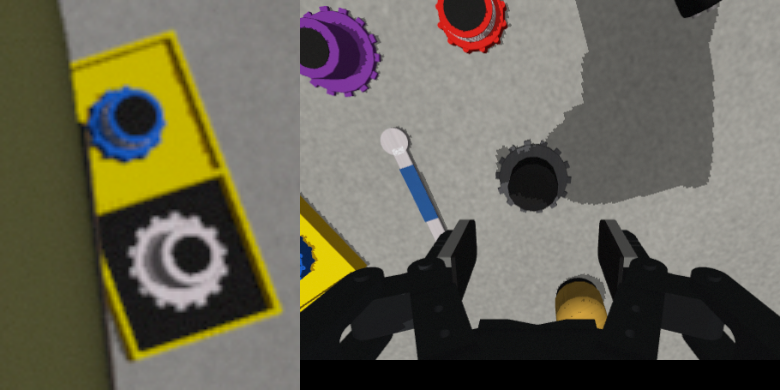

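The blue cup stands in the bare compartment, and the small black freewheel is centred between the fingers at (533,178) in the crop. Grasping it.

Call:
drive_tool(translation=[[0, -1, -25], [0, 0, -25], [0, 0, -25], [0, 0, -16], [0, 0, -8], [0, 0, 0]], delta_rot=[[0, 0, 0], [0, 0, 0], [0, 0, 0], [0, 0, 0], [0, 0, 0], [0, 0, 0]])

```text
clock: 14.9
ee_pos: [558.9, -70.4, 81.7]
tool_rot: [-0.505, -3.099, 0.0]
ft_force: [-0.3, 0.1, 0.3]
gripper_width: 59.2
grip_force: 0.0
```

Call:
drive_tool(translation=[[0, 0, 0], [0, 0, 0], [0, 0, 0], [0, 0, 0], [0, 0, 0]], delta_rot=[[0, 0, 0], [0, 0, 0], [0, 0, 0], [0, 0, 0], [0, 0, 0]], claw=-0.4, newtons=40)

```text
clock: 15.4
ee_pos: [560.5, -69.8, 83.8]
tool_rot: [0.503, 3.098, -0.001]
ft_force: [0.3, -0.6, 5.8]
gripper_width: 36.8
grip_force: 40.9
```

Call:
drive_tool(translation=[[0, 0, 20], [0, 0, 30], [0, 0, 30], [0, 20, 8], [0, 30, 0], [0, 30, 0], [0, 30, 0], [0, 30, 0]], delta_rot=[[0, 0, 0], [0, 0, 0], [0, 0, 0], [0, 0, 0], [0, 0, 0], [0, 0, 0], [0, 0, 0], [0, 0, 0]])

```text
clock: 16.2
ee_pos: [558.8, 71.6, 170.2]
tool_rot: [-0.503, -3.1, 0.0]
ft_force: [-0.0, -0.3, -2.4]
gripper_width: 36.6
grip_force: 40.7
```

Call:
drive_tool(translation=[[0, 30, 0], [0, 30, 0], [0, 30, 0], [0, 30, 0], [1, 30, 0], [1, 30, 0], [1, 30, 0], [0, 31, 0]], delta_rot=[[0, 0, 0], [0, 0, 0], [0, 0, 0], [0, 0, 0], [0, 0, 0], [0, 0, 0], [0, 0, 0], [0, 0, 0]])

```text
clock: 17.0
ee_pos: [561.8, 312.5, 169.9]
tool_rot: [-0.503, -3.1, 0.001]
ft_force: [0.5, -0.7, -1.6]
gripper_width: 36.8
grip_force: 40.7
```

Call:
drive_tool(translation=[[0, 0, 0], [0, 0, 0], [0, 0, 0]], delta_rot=[[0, 0, 0], [0, 0, 0], [0, 0, 0]])

```text
clock: 17.3
ee_pos: [561.9, 310.6, 170.0]
tool_rot: [-0.504, -3.1, 0.002]
ft_force: [-1.2, -0.7, -2.5]
gripper_width: 36.3
grip_force: 40.7
```

Call:
drive_tool(translation=[[0, 1, -25], [0, 0, -25], [0, 0, -20], [0, 0, -9], [0, 0, -3], [0, 0, -1], [0, 0, 0], [0, 0, 0]], delta_rot=[[0, 0, 0], [0, 0, 0], [0, 0, 0], [0, 0, 0], [0, 0, 0], [0, 0, 0], [0, 0, 0], [0, 0, 0]])

```text
clock: 18.1
ee_pos: [563.2, 312.7, 88.8]
tool_rot: [0.503, 3.099, 0.002]
ft_force: [-1.1, -0.3, -2.3]
gripper_width: 36.3
grip_force: 40.8
```

Call:
drive_tool(translation=[[0, 0, -1], [0, 0, 0]], delta_rot=[[0, 0, 0], [0, 0, 0]])

```text
clock: 18.3
ee_pos: [562.6, 312.6, 87.0]
tool_rot: [0.503, 3.1, 0.001]
ft_force: [0.2, 0.3, -1.8]
gripper_width: 36.4
grip_force: 40.8
```

Call:
drive_tool(translation=[[0, 0, -1], [0, 0, 0]], delta_rot=[[0, 0, 0], [0, 0, 0]])

```text
clock: 18.5
ee_pos: [562.6, 312.6, 86.9]
tool_rot: [0.503, 3.1, 0.001]
ft_force: [-2.3, -0.9, 4.3]
gripper_width: 36.8
grip_force: 41.6
```

Call:
drive_tool(translation=[[0, 0, 0], [0, 0, 0], [0, 0, 0], [0, 0, 8], [0, 0, 22], [0, 0, 30], [0, 0, 36], [9, -28, 5]], delta_rot=[[0, 0, 0], [0, 0, 0], [0, 0, 0], [0, 0, 0], [0, 0, 0], [0, 0, 0], [0, 0, 0], [0, 0, 0]], claw=0.1)

```text
clock: 19.3
ee_pos: [573.5, 288.1, 192.2]
tool_rot: [0.496, 3.095, 0.011]
ft_force: [1.5, -0.1, 0.3]
gripper_width: 47.5
grip_force: 0.0
```

Call:
drive_tool(translation=[[9, -28, 0], [9, -28, 0], [9, -28, 0], [9, -28, 0], [9, -28, 0], [9, -28, 0], [9, -28, 0], [9, -28, 0]], delta_rot=[[0, 0, 0], [0, 0, 0], [0, 0, 0], [0, 0, 0], [0, 0, 0], [0, 0, 0], [0, 0, 0], [0, 0, 0]], claw=0.6)

```text
clock: 20.1
ee_pos: [643.8, 59.3, 187.2]
tool_rot: [0.503, 3.101, 0.0]
ft_force: [-0.3, -0.5, 0.1]
gripper_width: 68.6
grip_force: 0.0
```

Call:
drive_tool(translation=[[9, -28, 0], [9, -28, 0], [9, -28, 0], [9, -28, 0], [2, -14, 0], [0, 0, 0], [0, 0, 0]], delta_rot=[[0, 0, 0], [0, 0, 0], [0, 0, 0], [0, 0, 0], [0, 0, 0], [0, 0, 0], [0, 0, 0]])

```text
clock: 20.8
ee_pos: [681.1, -64.9, 186.6]
tool_rot: [-0.503, -3.1, -0.001]
ft_force: [0.1, 0.2, 0.9]
gripper_width: 68.7
grip_force: 0.0
```

```bash
python3 w.py w5 682 -65 14
python3 - <<'E'
from h import *
d=cap('top','top3')
im=cv2.imread('pics/top3.png')
cv2.imwrite('pics/crop3.png',np.hstack([cv2.resize(im[130:250,75:175],None,fx=3,fy=3),cv2.resize(cv2.imread('pics/w5.png'),(480,360))]))
W=cloud(d)
for x,y in((468,-330),(559,-301),(562,312)):
    q=np.isfinite(W[...,2])&(np.hypot(W[...,0]-x,W[...,1]-y)<40)&(W[...,2]>25)
    P=W[q];print(cv2.minEnclosingCircle(P[:,:2].astype(np.float32)),np.median(P,0))
E
```

```text
n 3499 pix 275.787367819377 217.28293798228066 ztop 39.46784080367488
circle 684.8287353515625 -66.55297088623047 44.17464828491211 median [680.69155658 -65.04186616  36.88823849]
ee [681.  -64.4 186.6] d [ 3.8 -2.2]
((469.4761657714844, -328.0618896484375), 19.162433624267578) [ 468.9137395  -327.23207475   35.6346978 ]
((558.5137939453125, -300.0101623535156), 17.535776138305664) [ 557.35612182 -298.44162968   35.49179333]
((561.7525634765625, 313.9756164550781), 19.742351531982422) [561.25179623 312.47875734  35.59530793]
```

View pics/crop3.png

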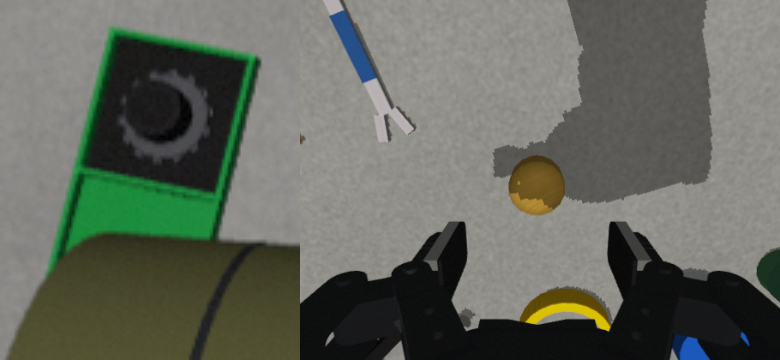

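The black freewheel is centred in the green rubber compartment. The bell is centred at (537,186) in the crop. Grasping it.

Call:
drive_tool(translation=[[2, -1, -25], [0, 0, -25], [0, 0, -25], [0, 0, -20], [0, 0, -10], [0, 0, 0]], delta_rot=[[0, 0, 0], [0, 0, 0], [0, 0, 0], [0, 0, 0], [0, 0, 0], [0, 0, 0]])

```text
clock: 21.5
ee_pos: [682.2, -65.3, 80.0]
tool_rot: [-0.501, -3.098, 0.0]
ft_force: [-0.8, -0.4, 0.2]
gripper_width: 68.1
grip_force: 0.0
```

Call:
drive_tool(translation=[[0, 0, 0], [0, 0, 0], [0, 0, 0], [0, 0, 0], [0, 0, 0]], delta_rot=[[0, 0, 0], [0, 0, 0], [0, 0, 0], [0, 0, 0], [0, 0, 0]], claw=-0.25, newtons=35)

```text
clock: 22.0
ee_pos: [684.6, -66.6, 83.3]
tool_rot: [0.503, 3.098, 0.001]
ft_force: [-0.7, 0.4, 7.1]
gripper_width: 42.5
grip_force: 36.3
```

Call:
drive_tool(translation=[[0, 0, 20], [0, 0, 30], [0, 0, 30], [-14, 26, 10], [-14, 27, 0], [-14, 27, 0], [-14, 27, 0], [-14, 27, 0]], delta_rot=[[0, 0, 0], [0, 0, 0], [0, 0, 0], [0, 0, 0], [0, 0, 0], [0, 0, 0], [0, 0, 0], [0, 0, 0]])

```text
clock: 22.8
ee_pos: [612.5, 68.2, 171.4]
tool_rot: [-0.504, -3.1, 0.0]
ft_force: [0.2, -0.5, -0.5]
gripper_width: 43.1
grip_force: 36.0
```

Call:
drive_tool(translation=[[-14, 27, 0], [-14, 27, 0], [-14, 27, 0], [-14, 27, 0], [-14, 27, 0], [-14, 27, 0], [-14, 27, 0], [-14, 27, 0]], delta_rot=[[0, 0, 0], [0, 0, 0], [0, 0, 0], [0, 0, 0], [0, 0, 0], [0, 0, 0], [0, 0, 0], [0, 0, 0]])

```text
clock: 23.6
ee_pos: [500.6, 284.2, 171.4]
tool_rot: [-0.504, -3.101, 0.001]
ft_force: [0.2, 0.6, -0.5]
gripper_width: 42.7
grip_force: 36.0
```

Call:
drive_tool(translation=[[-15, 24, 0], [-15, 24, 0], [0, 0, 0], [0, 0, 0], [0, 0, 0]], delta_rot=[[0, 0, 0], [0, 0, 0], [0, 0, 0], [0, 0, 0], [0, 0, 0]])

```text
clock: 24.1
ee_pos: [471.7, 330.8, 171.4]
tool_rot: [0.504, 3.101, -0.001]
ft_force: [1.2, 0.0, -0.6]
gripper_width: 42.5
grip_force: 36.0
```

Call:
drive_tool(translation=[[-3, 2, -25], [0, 0, -25], [0, 0, -20], [0, 0, -10], [0, 0, -3], [0, 0, -1], [0, 0, 0], [0, 0, 0]], delta_rot=[[0, 0, 0], [0, 0, 0], [0, 0, 0], [0, 0, 0], [0, 0, 0], [0, 0, 0], [0, 0, 0], [0, 0, 0]])

```text
clock: 24.9
ee_pos: [469.2, 333.8, 88.6]
tool_rot: [0.503, 3.1, 0.002]
ft_force: [1.0, -0.1, -1.6]
gripper_width: 42.6
grip_force: 36.0
```

Call:
drive_tool(translation=[[0, 0, -1], [0, 0, -1], [0, 0, 0]], delta_rot=[[0, 0, 0], [0, 0, 0], [0, 0, 0]])

```text
clock: 25.2
ee_pos: [468.8, 333.8, 86.3]
tool_rot: [0.503, 3.1, 0.001]
ft_force: [-1.0, 0.1, 4.0]
gripper_width: 42.5
grip_force: 36.3
```

Call:
drive_tool(translation=[[0, 0, -1], [0, 0, 0]], delta_rot=[[0, 0, 0], [0, 0, 0]])

```text
clock: 25.4
ee_pos: [468.8, 333.8, 86.3]
tool_rot: [0.503, 3.1, 0.002]
ft_force: [-2.5, -1.2, 11.7]
gripper_width: 42.9
grip_force: 37.2
```

Call:
drive_tool(translation=[[0, 0, 1], [0, 0, 0], [0, 0, 0], [0, 0, 8], [0, 0, 22], [0, 0, 30], [0, 0, 36], [0, 0, 40]], delta_rot=[[0, 0, 0], [0, 0, 0], [0, 0, 0], [0, 0, 0], [0, 0, 0], [0, 0, 0], [0, 0, 0], [0, 0, 0]], claw=0.2)

```text
clock: 26.2
ee_pos: [467.9, 333.0, 222.5]
tool_rot: [-0.503, -3.1, 0.002]
ft_force: [0.5, 0.5, 0.1]
gripper_width: 51.3
grip_force: 0.0
```

Call:
drive_tool(translation=[[-25, 15, 10], [-30, 15, 10], [-30, 15, 10], [-30, 15, 10], [-30, 15, 0], [-30, 15, 0], [-30, 15, 0], [0, 0, 0]], delta_rot=[[0, 0, 0], [0, 0, 0], [0, 0, 0], [0, 0, 0], [0, 0, 0], [0, 0, 0], [0, 0, 0], [0, 0, 0]])

```text
clock: 27.0
ee_pos: [260.5, 439.5, 262.0]
tool_rot: [-0.496, -3.101, -0.001]
ft_force: [0.0, -0.4, -0.5]
gripper_width: 51.1
grip_force: 0.0
```

Run:
```python
from h import *
d=cap('top','top4')
W=cloud(d)
for x,y in((468,-330),(559,-301),(562,312),(468,333)):
    q=np.isfinite(W[...,2])&(np.hypot(W[...,0]-x,W[...,1]-y)<40)&(W[...,2]>20)
    P=W[q];print(cv2.minEnclosingCircle(P[:,:2].astype(np.float32)),np.median(P,0))
cv2.imwrite('pics/big4.png',cv2.resize(cv2.imread('pics/top4.png'),(800,600),interpolation=cv2.INTER_CUBIC))
```

```text
((469.29656982421875, -326.9846496582031), 19.183452606201172) [ 468.1716465  -326.32692009   35.51020665]
((558.5867919921875, -300.1937561035156), 17.542348861694336) [ 556.96035507 -297.99212874   35.43902314]
((562.070068359375, 314.00506591796875), 19.560527801513672) [560.97324859 312.13745489  35.26652954]
((468.93365478515625, 334.1716613769531), 22.340757369995117) [468.15995923 330.83408883  40.52969721]
```

View pics/big4.png

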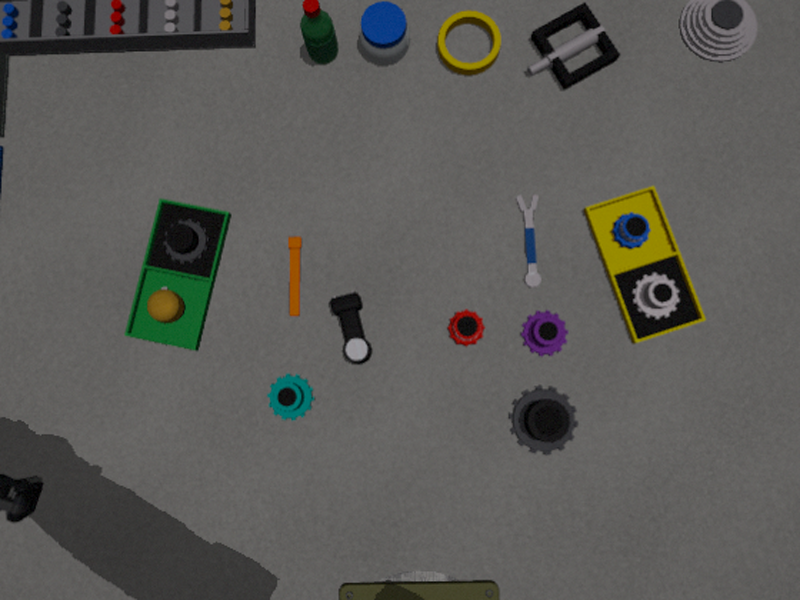

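All four parts are upright and near the middle of their compartments: black freewheel (184,240), bell (165,305), blue cup (632,230) and silver freewheel (657,295). Everything else lies where it was, and the arm is clear.

```bash
python3 -c "
from cell import robot
print(robot.finish_job())"
```

```text
the job is handed in; nothing more can be done
None
```

I placed both kits as asked and handed the job in at about 27 s of the 99 s allowed; no verdict came back. The last overhead picture showed all four parts upright near the middle of the right compartments, with the stem, red cup, tyre lever and spanner where they lay.

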